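# Load a flow cell and hold its cover over the screw holes

## Robot

A 6-joint arm with a two-finger parallel gripper is mounted at the origin on a cart in front of the work surface, level with it; the furniture and walls round the work are solid. World frame = base frame: x ahead of the robot, y to its left, z up, the work surface at z = 0. Lengths are in m, angles in rad, forces in N, time in s.
With the tool pointing down it reaches from about 0.35 to 0.925 m from the base axis. Payload 6.4 kg.
Tool frame: the origin (TCP) lies midway between the tips of the shut fingers; the grasp point (between the pads) lies 19 mm behind it (grasp_offset is the distance from the TCP to the grasp point, in m); z points along the fingers, y is the line along which they close (so a half turn about z gives the same grasp; the last joint's range is limited). The gripper opens to 94 mm and grips with 3 to 60 N. Pads are 16 mm wide; open, the fingers measure 119 mm over their backs; the gripper's body (75 mm by 177 mm) begins 78 mm behind the grasp point.
Start: joints at [-1.338, 0.245, 1.558, -0, 1.339, -0.174], TCP at [0.257, -0.597, 0.166] pointing down, gripper open.
Joint ranges: [-3.13, 3.13], [-1.02, 2.26], [0.13, 2.54], [-0.95, 4.09], [0.21, 2.88], [-2.74, 2.74]. Speed limits (rad/s): [2.57, 2.57, 3.14, 3.14, 3.14, 3.14].

## Interface

Orientations are given as a unit quaternion [w, x, y, z].
In Python, from cell import sense, capture, camera_params, job_done, grasp_offset gives the robot as it stands. The module is installed in compiled form; this text tells all that it offers.
- The arm moves only by the tool drive_tool, never from a script. Its argument "moves" is a list of rows, each an object with "twist": the turn, a rotation vector about the tool's x, y, z each as a share of 0.08 rad, from -1 to 1, a list of three; "dp": the shift along the tool's x, y, z each as a share of 1 m, from -1 to 1, a list of three; "fingers": the closure, from -1 (fully open) to 1 (shut). In form: [{"twist": [rx, ry, rz], "dp": [x, y, z], "fingers": fingers}, ...]. A call has 1 to 12 rows; each row shifts and turns the commanded pose from where the row before left it, along the tool's axes as they then stand; what a row does not reach is not made up. A row lasts 1/10 s, in which the tool goes at most 50 mm and 8.59 degrees, less where a joint would pass 70% of its speed; a pose out of reach is approached as far as the arm can. A call with a number of a shift or a turn outside -1 to 1 is refused whole. A call with a gripper value outside its range is refused whole. The fingers move at their own pace and stop on an object; the grip force is fixed at half the most. Time passes only in rows, so rows that do not move let the fingers close. It gives the time, the measured TCP pose, the force, the opening and the grip force at its end, in the units of the state.
- sense(): the state, without advancing time (a new reading comes with each control period).
- capture(name): name is "side" or "top"; returns the picture (384x512x3 uint8, red, green, blue); there is no depth.
- camera_params(name): a dict with "intrinsics" (3x3 intrinsics, pixels), "rvec" (rotation vector, rad) and "tvec" (3), from world to camera coordinates, as OpenCV has them. Camera axes: x right, y down, z forward; pixel columns grow to the right and rows downward; lengths in m; the calibration is good to about 2 mm. A picture is of the moment at which its call begins. camera_params takes no time and is no camera call.
- job_done(): hands the job in; it is judged then, once.
The state is a dict: "time": time; "qpos": joint angles; "dq": joint speeds; "joint_efforts": joint torques, N m; "tool_pos": TCP position; "tool_rot": TCP orientation; "ft_force": force on the tool from outside, world axes, zero at the start; "moment": the same for the moment, N m; "opening": opening from 0.0 (shut) to 1.0 (fully open); "gripper_force": force on a finger pad.
Only numpy, scipy, OpenCV 4.12 (cv2) and the standard library are available. Lean on these libraries where they do the work, as an engineer would, in place of code of your own. Each camera call takes 0.05 s, during which the arm holds its last target. There are 200 camera calls.

## Task

Seat the white insert flat in the pocket of the aluminium flow-cell body and let go of it. Then pick up the blue cover by its metal port block and hold it level about 1 cm above the insert, right way up, with its four holes lined up over the four threaded holes of the body so that screws could be dropped straight through; the cover must not touch the cell, and you finish while still holding it there. Leave the beaker, petri dish, tape and stopper alone.

Things in the scene. Friction and masses are not known exactly. Their poses are not given: they have to be found in the camera images.
- cell_body: Flow-cell body, fixed to the bench: aluminium block 130 x 94 x 24 mm (x, y, z), a brass hose stub 12 mm long at each x end. Origin at the centre of its underside, z up. In the middle of its top is a pocket 64 mm (x) x 44 mm (y), 12 mm deep, black floor at z = 12 mm. Four 8 mm threaded holes in the top at x = +-48, y = +-30 mm
- insert: Loose white plastic block 60 x 40 x 20 mm (x, y, z) with a black line on top, about 90 g, lying flat. Origin at the centre of its underside, z up. It fits the pocket with 2 mm play on each side, either way round along x; seated, its underside is at z = 12 mm of the body and it stands 8 mm proud (top at 32 mm)
- cover: Loose blue plate 120 x 84 x 8 mm (x, y, z), about 0.35 kg, with four 14 mm through holes at x = +-48, y = +-30 mm. Origin at the centre of its underside, z up. On its middle stands a metal port block 40 mm (x) x 26 mm (y), z = 8 to 42 mm: grip it across y. A thin brass stub, 14 mm long, leaves each x end of the block at z = 30 mm. It fits the body either way round along x
- hole_a (a point): Centre of the cover's hole at x = +48, y = +30 mm, on the cover's underside
- hole_b (a point): Centre of the cover's hole at x = -48, y = -30 mm, on the cover's underside
- thread_a (a point): Mouth of the body's threaded hole at x = +48, y = +30 mm, on the body's top face (z = 24 mm)
- thread_b (a point): Mouth of the body's threaded hole at x = -48, y = -30 mm, on the body's top face
- beaker: Bystander: clear glass beaker, 55 mm wide, 70 mm high, origin under its centre
- petri: Bystander: petri dish with lid, 66 mm wide, 32 mm high, origin under its centre
- tape: Bystander: roll of tan tape lying flat, 100 mm wide, 25 mm high, origin under its centre
- stopper: Bystander: red rubber stopper standing upright, 26 mm wide, 27 mm high, origin under its centre
Things that resemble listed ones, but are neither listed nor needed, are in the scene too. Of the things like the insert, leave any that is yellow; of the rest the smaller one is meant.

How it is judged:
On the way:
1. the insert sits flat in the pocket of the body and is let go, before the cover comes over it (z of insert in the frame of cell_body between 0.009 and 0.0138 m and x of insert in the frame of cell_body between -0.0032 and 0.0032 m and y of insert in the frame of cell_body between -0.0032 and 0.0032 m and angle between the z axis of insert and the z axis of cell_body, either way round below 0.05 rad and angle between the x axis of insert and the x axis of cell_body, either way round below 0.12 rad and contact force between the fingers and insert below 0.2 N and linear speed of insert below 0.02 m/s and horizontal distance between cover and cell_body above 0.06 m), for 0.2 s.
At the end, for the whole second after the job is handed in: Insert flat in the pocket (within 1.8 mm of its floor); cover held still by the fingers, right way up, level within 4 degrees, its underside 3 to 25 mm above the insert, its holes within 4 mm of the threaded holes, touching neither body nor insert (z of insert in the frame of cell_body between 0.009 and 0.0138 m and x of insert in the frame of cell_body between -0.0032 and 0.0032 m and y of insert in the frame of cell_body between -0.0032 and 0.0032 m and angle between the z axis of insert and the z axis of cell_body, either way round below 0.05 rad and angle between the x axis of insert and the x axis of cell_body, either way round below 0.12 rad and ((horizontal distance between hole_a and thread_a below 0.004 m and horizontal distance between hole_b and thread_b below 0.004 m) or (horizontal distance between hole_a and thread_b below 0.004 m and horizontal distance between hole_b and thread_a below 0.004 m)) and z of cover in the frame of cell_body between 0.035 and 0.057 m and angle between cover's own z axis and vertical below 0.07 rad and contact force between the fingers and cover above 2 N and contact force between cover and cell_body below 0.05 N and contact force between cover and insert below 0.05 N and contact force between the fingers and cell_body below 0.2 N and contact force between the fingers and insert below 0.2 N and linear speed of cover below 0.02 m/s and angular speed of cover below 0.15 rad/s); the arm keeps its last pose, push and grip.
It fails at once if the cover is set down or knocked on the cell body or the insert (contact force between cover and cell_body above 3 N or contact force between cover and insert above 3 N).
It fails at once if a bystander (beaker, petri dish, tape, stopper) is moved more than 3 cm (distance of any of beaker, petri, tape, stopper from where it was at the start of the episode above 0.03 m).
It also fails if it takes over 64 s, if anything falls off the work surface, if the arm or the gripper's body presses on something with over 40 N, if the wrist force passes 120 N, or if a joint passes its speed limit or range.

## Working session

There is one attempt and no reset: what is moved stays moved. The work goes in short steps, Python scripts to look and compute and a tool call to move; the robot and the scene stay as the last step left them, time stands still between calls to the robot, and variables do not carry over. Pictures are saved under pics/ and viewed, at most 10 in all, crops included, and the job is handed in when it is done.

Besides the shell and the picture viewer there is one more tool, called after "Request:" as a command line: name --argument value ..., lists and objects as JSON in quotes. drive_tool: Moves the arm, as the interface text tells. Shift numbers are shares of 1 m and turn numbers shares of 0.08 rad, none past 1 either way. Its arguments: {"type":"object","properties":{"moves":{"type":"array","items":{"type":"object","properties":{"twist":{"type":"array","items":{"type":"number"}},"dp":{"type":"array","items":{"type":"number"}},"fingers":{"type":"number"}}}}},"required":["moves"]}

```bash
mkdir -p pics; python3 - <<'E'
from cell import *
import cv2,json
for n in("top","side"):
    im=capture(n); cv2.imwrite(f"pics/{n}0.png",im[:,:,::-1]); 
    cv2.imwrite(f"pics/{n}0b.png",cv2.resize(im[:,:,::-1],(800,600),interpolation=cv2.INTER_CUBIC))
    p=camera_params(n); print(n,p)
print(sense(),grasp_offset)
E
```

```text
top {'intrinsics': array([[439.18005857,   0.        , 255.44246571],
       [  0.        , 439.18005857, 191.06310218],
       [  0.        ,   0.        ,   1.        ]]), 'rvec': array([ 2.17279272, -2.10650594,  0.21374355]), 'tvec': array([-0.09196085,  0.44572687,  1.45059945])}
side {'intrinsics': array([[384.39295394,   0.        , 258.034449  ],
       [  0.        , 384.39295394, 192.17770571],
       [  0.        ,   0.        ,   1.        ]]), 'rvec': array([ 2.02126175, -0.15427029,  0.09210837]), 'tvec': array([-0.43214948,  0.05540135,  1.23663023])}
{'time': 0.1, 'qpos': array([-1.33811388e+00,  2.45724989e-01,  1.55888995e+00, -4.17067451e-06,
        1.33870100e+00, -1.74052419e-01]), 'dq': array([ 2.78832240e-04, -1.74520053e-03, -7.01438741e-04,  9.57185157e-04,
        4.41074446e-04,  3.62011494e-05]), 'joint_efforts': array([ 8.52164248e-04, -4.16914022e+01, -3.15523303e+01,  6.88358070e-02,
        3.09680903e-02, -4.39906773e-05]), 'tool_pos': array([ 0.25703796, -0.59635425,  0.16466909]), 'tool_rot': array([-8.61215237e-04,  9.79391556e-01,  2.01968901e-01, -2.72836496e-05]), 'ft_force': array([-0.1032985 ,  0.21903738,  0.55472498]), 'moment': array([ 0.01108149,  0.0307589 , -0.00178764]), 'gripper_force': 0.0, 'opening': 1.0035397786863163} 0.0188
```

View pics/top0b.png

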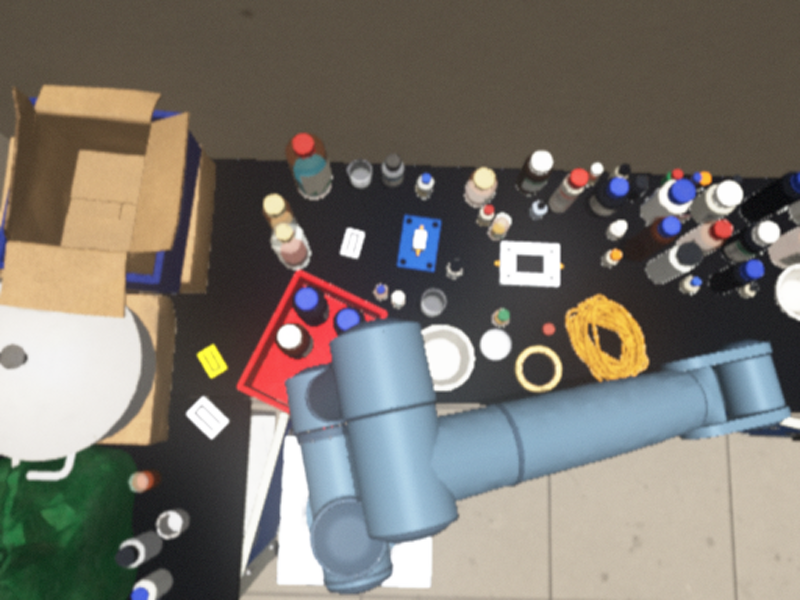

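View pics/side0b.png

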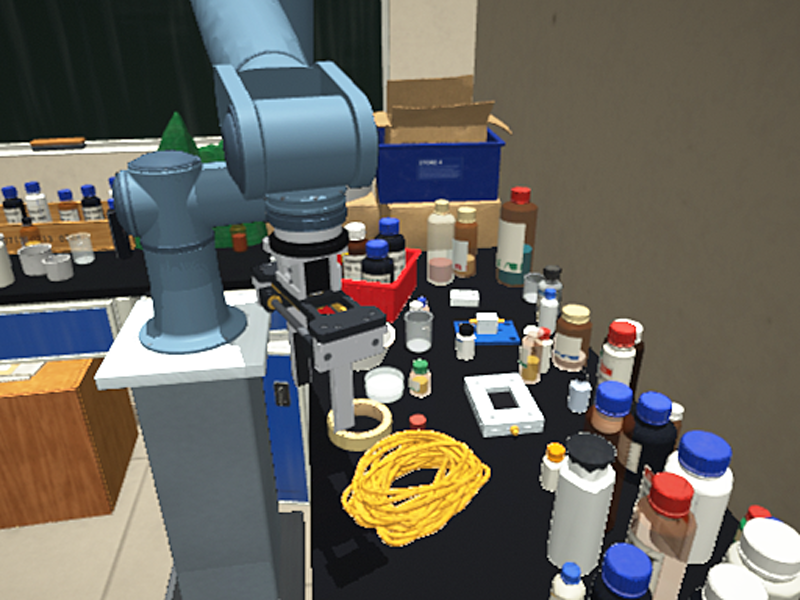

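The top view shows the body at (530,264), the cover at (419,243), the small white insert at (352,243), and decoys at (207,417) (larger, white) and (212,361) (yellow). The side view confirms the cover is upright with its block, next to bottles. I'll enlarge the crop next.

```bash
python3 - <<'E'
import cv2
im=cv2.imread("pics/top0.png")
cv2.imwrite("pics/c1.png",cv2.resize(im[125:205,210:370],(800,400),interpolation=cv2.INTER_CUBIC))
im=cv2.imread("pics/side0.png")
cv2.imwrite("pics/c2.png",cv2.resize(im[170:290,250:390],(700,600),interpolation=cv2.INTER_CUBIC))
E
```

```text
(no output)
```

View pics/c1.png

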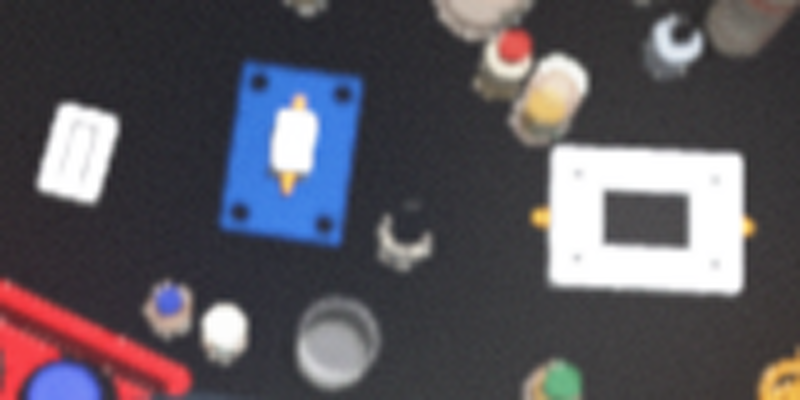

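View pics/c2.png

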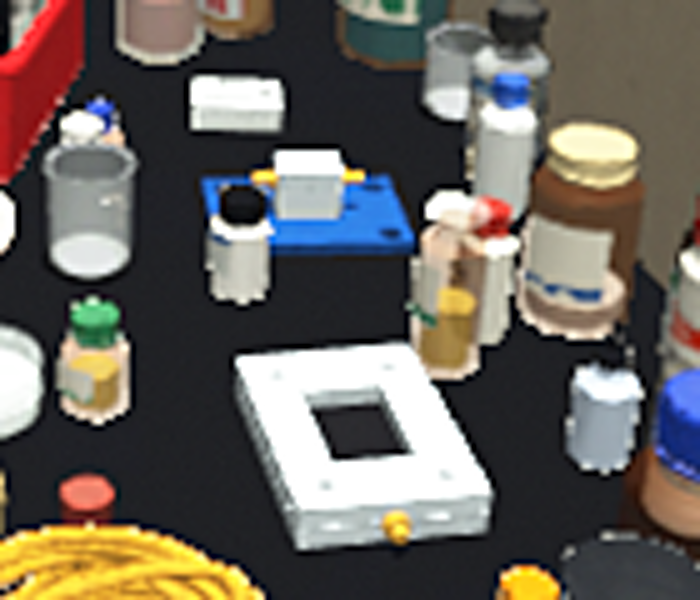

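```bash
cat > h.py <<'E'
import numpy as np, cv2
from cell import camera_params
from scipy.optimize import least_squares
P={n:camera_params(n) for n in("top","side")}
def proj(n,X): p=P[n]; return cv2.projectPoints(np.array(X,float).reshape(-1,3),p["rvec"],p["tvec"],p["intrinsics"],None)[0].reshape(-1,2)
def world(q,M):
    M=np.array(M,float); c,s=np.cos(q[2]),np.sin(q[2])
    return np.c_[q[0]+c*M[:,0]-s*M[:,1], q[1]+s*M[:,0]+c*M[:,1], M[:,2]]
def ray(n,uv):
    p=P[n];R=cv2.Rodrigues(p["rvec"])[0];d=R.T@np.linalg.inv(p["intrinsics"])@np.array([*uv,1.]);return -R.T@p["tvec"],d
def atz(n,uv,z): o,d=ray(n,uv); return o+d*(z-o[2])/d[2]
def tri(a,b):
    (o1,d1),(o2,d2)=ray("top",a),ray("side",b)
    t=np.linalg.lstsq(np.c_[d1,-d2],o2-o1,rcond=None)[0];A=o1+d1*t[0];B=o2+d2*t[1];return (A+B)/2,np.linalg.norm(A-B)
def fit(obs,q0):  # obs: list (cam, model pts, pixels)
    f=lambda q:np.concatenate([(proj(n,world(q,M))-np.array(u)).ravel() for n,M,u in obs])
    r=least_squares(f,q0,loss="soft_l1"); return r.x,np.abs(f(r.x)).reshape(-1,2).round(1).tolist()
T=lambda L:np.array(L,float)/5+[209.6,124.6]
S=lambda L:np.array(L,float)/5+[249.6,169.6]
E
python3 - <<'E'
from h import *
rect=lambda a,b,z:[[a,b,z],[-a,b,z],[-a,-b,z],[a,-b,z]]
def c(L,z): return np.mean([atz("top",u,z) for u in L],0)
B=T([(578,174),(578,258),(715,264),(715,180)])
# model hole order: body x along world +y (image left): (+48,+30)->left; y -> world -x (down)
q0=[*c(B,.024)[:2],np.pi/2]
b=[("top",rect(48,30,24),0)]
R=np.array(rect(.048,.03,.024))
# +x=left, +y=down : (+,+)=left-down, (-,+)=right-down, (-,-)=right-up,(+,-)=left-up
Bt=T([(578,258),(715,264),(715,180),(578,174)]); Bs=S([(277,375),(326,485),(445,475),(390,367)])
print("body top",fit([("top",R,Bt)],q0)); print("body side",fit([("side",R,Bs)],q0)); 
# cover: x=up(+x world), y=left
R=np.array(rect(.048,.03,.008)); Ct=T([(259,82),(240,212),(324,224),(343,94)])
R2=np.array(rect(.060,.042,.008)); C2=T([(243,62),(220,230),(341,245),(362,76)])
q0=[*c(Ct,.008)[:2],0]
print("cover holes",fit([("top",R,Ct)],q0)); print("cover corners",fit([("top",R2,C2)],q0))
print("cover side",fit([("side",np.array([[.048,-.03,.008],[.048,.03,.008]]),S([(392,233),(371,187)]))],q0))
It=T([(62,102),(37,190),(97,205),(119,117)]); R=np.array(rect(.03,.02,.02))
q0=[*c(It,.02)[:2],0]
print("insert top",fit([("top",R,It)],q0))
print("insert side",fit([("side",np.array(rect(.03,.02,.02)),S([(280,77),(192,80),(192,107),(284,100)]))],q0))
k=.64
print("tall bottle cap",tri((290*k,232*k),(440*k,203*k)),tri((274*k,205*k),(465*k,210*k)))
print("vial amber", tri(T((565,75)),S((455,205))), "vial blk",tri(T((408,220)),S((243,200))))
print("bluewhite",tri(T((170,298)),S((105,103))), "whitecap",tri(T((225,325)),S((85,125))))
E
```

```text
body top (array([ 0.54118568, -0.36674771,  1.5623812 ]), [[0.1, 0.0], [0.0, 0.0], [0.0, 0.0], [0.1, 0.0]])
body side (array([ 0.54294738, -0.36860328,  1.54762028]), [[0.2, 0.1], [0.2, 0.1], [0.2, 0.1], [0.2, 0.2]])
cover holes (array([ 0.58415037, -0.11902253, -0.11537067]), [[0.0, 0.1], [0.1, 0.0], [0.1, 0.1], [0.0, 0.0]])
cover corners (array([ 0.58406395, -0.11904069, -0.09856787]), [[0.0, 0.4], [0.3, 0.5], [0.1, 0.4], [0.3, 0.6]])
cover side (array([ 0.5846806 , -0.12380988, -0.08944807]), [[0.0, 0.0], [0.0, 0.0]])
insert top (array([ 0.57514868,  0.02991011, -0.2150135 ]), [[0.0, 0.8], [0.6, 0.6], [0.2, 0.8], [0.3, 0.6]])
insert side (array([ 0.57826811,  0.03003419, -0.15638977]), [[0.5, 0.3], [0.0, 0.3], [0.7, 0.7], [0.1, 0.7]])
tall bottle cap (array([0.54503116, 0.14403554, 0.19466978]), np.float64(0.0034437690857949963)) (array([0.61181767, 0.18414988, 0.16188174]), np.float64(0.0011064038228525608))
vial amber (array([ 0.61540071, -0.29465288,  0.10406337]), np.float64(0.005989457219580434)) vial blk (array([ 0.52512007, -0.19637475,  0.06095925]), np.float64(0.0016056968828905348))
bluewhite (array([ 0.4707564 , -0.03739804,  0.05053579]), np.float64(0.003923045041738386)) whitecap (array([ 0.45191069, -0.07493688,  0.05470932]), np.float64(0.0023546901304673427))
```

Request:
drive_tool --moves '[{"dp": [0,0,-0.05],"twist": [0,0,0],"fingers": -1},{"dp": [0,0,-0.04],"twist": [0,0,0],"fingers": -1},{"dp": [0,0,0],"twist": [0,0,1],"fingers": -1},{"dp": [0,0,0],"twist": [0,0,1],"fingers": -1},{"dp": [0,0,0],"twist": [0,0,1],"fingers": -1},{"dp": [0,0,0],"twist": [0,0,1],"fingers": -1},{"dp": [0,0,0],"twist": [0,0,1],"fingers": -1},{"dp": [0,0,0],"twist": [0,0,1],"fingers": -1},{"dp": [0,0,0],"twist": [0,0,1],"fingers": -1},{"dp": [0,0,0],"twist": [0,0,0.85],"fingers": -1},{"dp": [0,0,0],"twist": [0,0,0],"fingers": -1}]'

```text
time: 1.2
tool_pos: [0.2571, -0.5967, 0.255]
tool_rot: [-0.0, 0.994, -0.11, -0.0]
ft_force: [-0.5, -0.9, 0.1]
opening: 0.999
gripper_force: 0.0
```

```bash
cat > go.py <<'E'
import sys,numpy as np
from cell import sense
from scipy.spatial.transform import Rotation as Ro
def go(x,y,z,psi):
    s=sense(); p=s["tool_pos"]; q=s["tool_rot"]; R=Ro.from_quat([q[1],q[2],q[3],q[0]])
    t=Ro.from_matrix(np.array([[np.cos(psi),np.sin(psi),0],[np.sin(psi),-np.cos(psi),0],[0,0,-1.]]))
    d=np.array([x,y,z])-p
    print("t",round(s["time"],2),"pos",p.round(4),"psi",round(float(np.arctan2(R.as_matrix()[1,0],R.as_matrix()[0,0])),3),"tilt",R.as_matrix()[2].round(4),"q",s["qpos"].round(2),"open",round(s["opening"],3),"F",s["ft_force"].round(1),s["gripper_force"])
    print("dp tool now mm",(R.inv().apply(d)*1e3).round(1),"dp in target frame",(t.inv().apply(d)*1e3).round(1),"twist shares",((R.inv()*t).as_rotvec()/.08).round(2))
if __name__=="__main__": go(*map(float,sys.argv[1:]))
E
python3 go.py .575 .03 .25 -.22
python3 - <<'E'
# refine insert yaw
import cv2,numpy as np
from h import *
im=cv2.imread("pics/top0.png")[143:168,214:236]
g=cv2.resize(im.min(2),None,fx=8,fy=8,interpolation=cv2.INTER_CUBIC)
for th in(100,130,160):
    m=(g>th).astype(np.uint8);c=max(cv2.findContours(m,0,1)[0],key=cv2.contourArea)
    bx=cv2.boxPoints(cv2.minAreaRect(c))/8+[214-.44,143-.44]
    w=np.array([atz("top",u,.02)[:2] for u in bx]); e=np.roll(w,-1,0)-w
    print(th,w.mean(0).round(4),np.linalg.norm(e,axis=1).round(4),np.arctan2(e[:,1],e[:,0]).round(3))
E
```

```text
t 1.2 pos [ 0.2571 -0.5967  0.255 ] psi -0.221 tilt [-5.e-04 -9.e-04 -1.e+00] q [-1.34  0.19  1.46 -0.    1.49  0.45] open 0.999 F [-0.5 -0.9  0.1] 0.0
dp tool now mm [ 172.8 -681.1    5.6] dp in target frame [ 173.5 -681.     5. ] twist shares [-0.01  0.01 -0.01]
100 [0.5758 0.0307] [0.07   0.0483 0.0699 0.0479] [-0.227 -1.822  2.909  1.321]
130 [0.5759 0.0306] [0.068  0.0464 0.068  0.0461] [-0.227 -1.822  2.909  1.32 ]
160 [0.5759 0.0306] [0.0662 0.0448 0.0661 0.0445] [-0.225 -1.82   2.912  1.323]
```

Request:
drive_tool --moves '[{"dp": [0.0108,-0.0426,0],"fingers": -1},{"dp": [0.0108,-0.0426,0],"fingers": -1},{"dp": [0.0108,-0.0426,0],"fingers": -1},{"dp": [0.0108,-0.0426,0],"fingers": -1},{"dp": [0.0108,-0.0426,0],"fingers": -1},{"dp": [0.0108,-0.0426,0],"fingers": -1},{"dp": [0.0108,-0.0426,0],"fingers": -1},{"dp": [0.0108,-0.0426,0],"fingers": -1},{"dp": [0.0108,-0.0426,0],"fingers": -1},{"dp": [0.0108,-0.0426,0],"fingers": -1},{"dp": [0.0108,-0.0426,0],"fingers": -1},{"dp": [0.0108,-0.0426,0],"fingers": -1}]'

```text
schema error: expected keys twist, dp, fingers
```

```bash
python3 go.py .5755 .03 .25 -.23
```

```text
t 1.2 pos [ 0.2571 -0.5967  0.255 ] psi -0.221 tilt [-5.e-04 -9.e-04 -1.e+00] q [-1.34  0.19  1.46 -0.    1.49  0.45] open 0.999 F [-0.5 -0.9  0.1] 0.0
dp tool now mm [ 173.2 -681.2    5.6] dp in target frame [ 167.1 -682.8    5. ] twist shares [-0.01  0.01  0.11]
```

Request:
drive_tool --moves '[{"twist": [0,0,0],"dp": [0.0108,-0.0426,0],"fingers": -1},{"twist": [0,0,0],"dp": [0.0108,-0.0426,0],"fingers": -1},{"twist": [0,0,0],"dp": [0.0108,-0.0426,0],"fingers": -1},{"twist": [0,0,0],"dp": [0.0108,-0.0426,0],"fingers": -1},{"twist": [0,0,0],"dp": [0.0108,-0.0426,0],"fingers": -1},{"twist": [0,0,0],"dp": [0.0108,-0.0426,0],"fingers": -1},{"twist": [0,0,0],"dp": [0.0108,-0.0426,0],"fingers": -1},{"twist": [0,0,0],"dp": [0.0108,-0.0426,0],"fingers": -1},{"twist": [0,0,0],"dp": [0.0108,-0.0426,0],"fingers": -1},{"twist": [0,0,0],"dp": [0.0108,-0.0426,0],"fingers": -1},{"twist": [0,0,0],"dp": [0.0108,-0.0426,0],"fingers": -1},{"twist": [0,0,0],"dp": [0.0108,-0.0426,0],"fingers": -1}]'

```text
time: 2.4
tool_pos: [0.4962, -0.1248, 0.2556]
tool_rot: [0.0, 0.994, -0.11, 0.0]
ft_force: [0.4, -0.3, -0.4]
opening: 1.001
gripper_force: 0.0
```

Request:
drive_tool --moves '[{"twist": [0,0,0.1],"dp": [0.0108,-0.0426,0],"fingers": -1},{"twist": [0,0,0],"dp": [0.0108,-0.0426,0],"fingers": -1},{"twist": [0,0,0],"dp": [0.0108,-0.0426,0],"fingers": -1},{"twist": [0,0,0],"dp": [0.0108,-0.0426,0],"fingers": -1},{"twist": [0,0,0],"dp": [0,0,0],"fingers": -1},{"twist": [0,0,0],"dp": [0,0,0],"fingers": -1}]'

```text
time: 3.0
tool_pos: [0.5761, 0.0303, 0.2551]
tool_rot: [0.0, 0.994, -0.113, -0.001]
ft_force: [-0.3, 0.3, 0.4]
opening: 0.996
gripper_force: 0.0
```

```bash
python3 go.py .5755 .03 .013 -.23
```

```text
t 3.0 pos [0.5761 0.0303 0.2551] psi -0.226 tilt [-1.e-03  5.e-04 -1.e+00] q [-0.14  0.01  1.65 -0.    1.48  1.65] open 0.996 F [-0.3  0.3  0.4] 0.0
dp tool now mm [ -0.3   0.3 242.1] dp in target frame [ -0.5   0.4 242.1] twist shares [0.01 0.01 0.05]
```

Request:
drive_tool --moves '[{"twist": [0,0,0],"dp": [0,0,0.04],"fingers": -1},{"twist": [0,0,0],"dp": [0,0,0.04],"fingers": -1},{"twist": [0,0,0],"dp": [0,0,0.04],"fingers": -1},{"twist": [0,0,0],"dp": [0,0,0.04],"fingers": -1},{"twist": [0,0,0],"dp": [0,0,0.04],"fingers": -1},{"twist": [0,0,0],"dp": [0,0,0.03],"fingers": -1},{"twist": [0,0,0],"dp": [0,0,0.0115],"fingers": -1},{"twist": [0,0,0],"dp": [0,0,0],"fingers": -1},{"twist": [0,0,0],"dp": [0,0,0],"fingers": -1}]'

```text
time: 3.9
tool_pos: [0.5775, 0.0288, 0.0159]
tool_rot: [0.0, 0.993, -0.115, 0.001]
ft_force: [-0.3, -0.3, 0.4]
opening: 1.001
gripper_force: 0.0
```

```bash
python3 go.py .5755 .03 .013 -.23; python3 - <<'E'
from cell import *
import cv2,numpy as np
im=capture("side");a=cv2.resize(im[150:230,260:340,::-1],(400,400),interpolation=cv2.INTER_CUBIC)
im=capture("top");b=cv2.resize(im[125:205,190:270,::-1],(400,400),interpolation=cv2.INTER_CUBIC)
cv2.imwrite("pics/g1.png",np.hstack([a,b]))
E
```

```text
t 3.9 pos [0.5775 0.0288 0.0159] psi -0.23 tilt [ 2.6e-03 -2.0e-04 -1.0e+00] q [-0.15  0.26  1.84 -0.    1.04  1.65] open 1.001 F [-0.3 -0.3  0.4] 0.0
dp tool now mm [-2.3 -0.7  2.9] dp in target frame [-2.3 -0.7  2.9] twist shares [-0.   -0.03  0.  ]
```

View pics/g1.png

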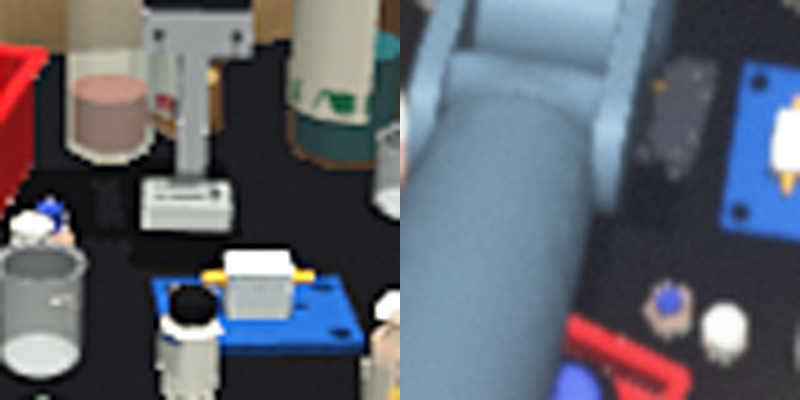

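Side view: the near finger comes down in line with the insert (u≈190 of 140–235). The arm hides the insert from the top camera. I'll check the projection of the fingertips against this.

Request:
drive_tool --moves '[{"twist": [0,0,0],"dp": [-0.0015,0,0.002],"fingers": -1},{"twist": [0,0,0],"dp": [0,0,0],"fingers": -1}]'

```text
time: 4.2
tool_pos: [0.5752, 0.03, 0.0129]
tool_rot: [0.0, 0.993, -0.114, 0.001]
ft_force: [-0.3, 0.1, -0.4]
opening: 1.001
gripper_force: 0.0
```

```bash
python3 go.py .5755 .03 .013 -.23; python3 - <<'E'
from h import *
f=lambda X:(proj("side",X)-[259.6,149.6])*5
q=[.5775,.0288,-.23]
print(f(world(q,[[0,-.047,.0159],[0,-.059,.0159],[.008,-.059,.0159],[0,.047,.0159],[0,.047,.11]])).round())
q=[.5755,.03,-.23]
print(f(world(q,[[.03,.02,.02],[-.03,.02,.02],[-.03,-.02,.02],[.03,-.02,.02],[-.03,-.02,.0],[.03,-.02,.0]])).round())
E
```

```text
t 4.2 pos [0.5752 0.03   0.0129] psi -0.229 tilt [ 1.2e-03 -1.0e-04 -1.0e+00] q [-0.14  0.26  1.84 -0.    1.04  1.66] open 1.001 F [-0.3  0.1 -0.4] 0.0
dp tool now mm [ 0.3 -0.1 -0.1] dp in target frame [ 0.3 -0.1 -0.1] twist shares [-0.   -0.02  0.01]
[[187. 227.]
 [187. 235.]
 [199. 236.]
 [185. 169.]
 [191.  46.]]
[[226. 180.]
 [140. 178.]
 [139. 202.]
 [228. 205.]
 [139. 228.]
 [226. 231.]]
```

Request:
drive_tool --moves '[{"twist": [0,0,0],"dp": [0,0,0],"fingers": 1},{"twist": [0,0,0],"dp": [0,0,0],"fingers": 1},{"twist": [0,0,0],"dp": [0,0,0],"fingers": 1},{"twist": [0,0,0],"dp": [0,0,0],"fingers": 1},{"twist": [0,0,0],"dp": [0,0,0],"fingers": 1},{"twist": [0,0,0],"dp": [0,0,0],"fingers": 1},{"twist": [0,0,0],"dp": [0,0,0],"fingers": 1},{"twist": [0,0,0],"dp": [0,0,0],"fingers": 1}]'

```text
time: 5.0
tool_pos: [0.5748, 0.03, 0.0121]
tool_rot: [-0.0, 0.993, -0.114, -0.0]
ft_force: [-0.6, 0.4, 0.6]
opening: 0.352
gripper_force: 0.0
```

```bash
python3 go.py .5755 .03 .013 -.23
```

```text
t 5.0 pos [0.5748 0.03   0.0121] psi -0.229 tilt [-0.  0. -1.] q [-0.14  0.26  1.84 -0.    1.04  1.66] open 0.352 F [-0.6  0.4  0.6] 0.0
dp tool now mm [ 0.7 -0.2 -0.9] dp in target frame [ 0.7 -0.2 -0.9] twist shares [0.   0.   0.01]
```

Request:
drive_tool --moves '[{"twist": [0,0,0],"dp": [0,0,0],"fingers": 1},{"twist": [0,0,0],"dp": [0,0,0],"fingers": 1}]'

```text
time: 5.2
tool_pos: [0.5748, 0.03, 0.0122]
tool_rot: [-0.0, 0.993, -0.114, -0.0]
ft_force: [-0.2, -0.5, 1.0]
opening: 0.185
gripper_force: 0.0
```

```bash
python3 - <<'E'
from cell import *
import cv2,numpy as np
im=capture("side");a=cv2.resize(im[160:210,270:330,::-1],(720,600),interpolation=cv2.INTER_CUBIC)
cv2.imwrite("pics/g2.png",a)
s=sense();print(s["opening"],s["gripper_force"],s["tool_pos"])
E
```

```text
0.13823226766272914 0.0 [0.57480635 0.02995122 0.01216003]
```

View pics/g2.png

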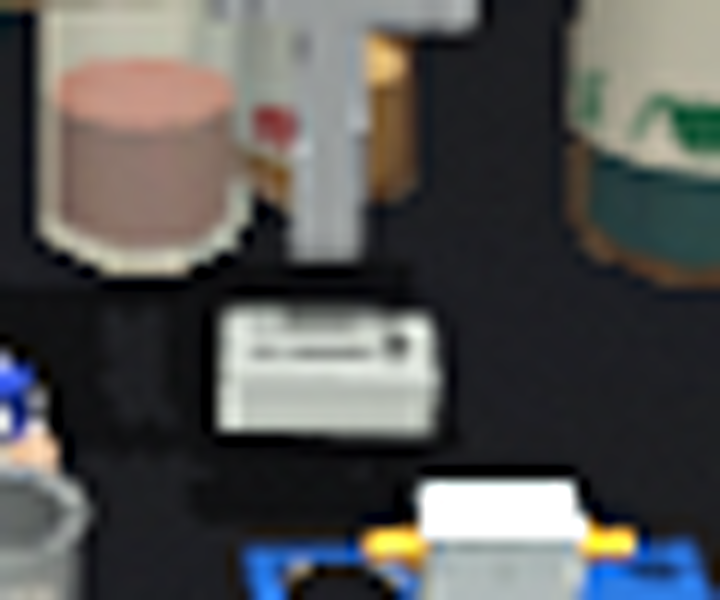

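The fingers have closed on nothing. The tip appears at crop (325,262), above or behind the untouched insert at (215–440, 305–435). I need to tell a height error from a y error.

```bash
python3 - <<'E'
from h import *
tip=np.array([325,262])/12+[269.5,159.5]
print("tip px",tip,"TCP proj",proj("side",[.5748,.03,.0122]),"insert centre top proj",proj("side",[.5755,.03,.02]))
o,d=ray("side",tip)
print("if y=.03:",o+d*(.03-o[1])/d[1],"if z=.012:",atz("side",tip,.012))
# gripper-body end seen in top picture g1 (cols 246..., rows)
for u in [(252,140),(248,158),(243,158),(246,137)]:
    print(u,[atz("top",u,z).round(3)[:2].tolist() for z in(.09,.12,.16)])
# insert in side view: bottom front corners at z=0
for u in [(218,432),(438,432),(222,308),(432,318)]:
    px=np.array(u)/12+[269.5,159.5]; print(u,atz("side",px,0 if u[1]>400 else .02).round(4))
print(P["top"],(ray("top",(0,0))[0]),ray("side",(0,0))[0])
E
```

```text
tip px [296.58333333 181.33333333] TCP proj [[295.94277528 189.88045239]] insert centre top proj [[296.23093438 187.83790674]]
if y=.03: [0.57570873 0.03       0.04472379] if z=.012: [0.59421899 0.09989978 0.012     ]
(252, 140) [[0.613, -0.061], [0.604, -0.06], [0.592, -0.06]]
(248, 158) [[0.55, -0.049], [0.543, -0.049], [0.532, -0.049]]
(243, 158) [[0.55, -0.033], [0.542, -0.033], [0.532, -0.033]]
(246, 137) [[0.622, -0.04], [0.613, -0.04], [0.601, -0.041]]
(218, 432) [0.5426 0.0156 0.    ]
(438, 432) [0.6049 0.0058 0.    ]
(222, 308) [0.5521 0.0558 0.02  ]
(432, 318) [0.6111 0.0395 0.02  ]
{'intrinsics': array([[439.18005857,   0.        , 255.44246571],
       [  0.        , 439.18005857, 191.06310218],
       [  0.        ,   0.        ,   1.        ]]), 'rvec': array([ 2.17279272, -2.10650594,  0.21374355]), 'tvec': array([-0.09196085,  0.44572687,  1.45059945])} [ 0.18697448 -0.04751646  1.50802876] [ 0.26609831 -1.13917298  0.59207552]
```

```bash
python3 - <<'E'
from h import *
q=[.257,-.5965,.407]
w=world(q,[[0,-.047,.165],[0,-.0595,.165],[0,.047,.165],[0,-.053,.198],[0,.053,.198]])
print(w.round(3),(proj("side",w)*800/512).round())
from cell import *
cv2.imwrite("pics/g3.png",np.hstack([cv2.resize(cv2.imread("pics/side0.png")[225:290,190:255],(400,400),interpolation=cv2.INTER_CUBIC),cv2.resize(capture("side")[150:200,270:320,::-1],(400,400),interpolation=cv2.INTER_CUBIC)]))
E
```

```text
[[ 0.276 -0.64   0.165]
 [ 0.281 -0.651  0.165]
 [ 0.238 -0.553  0.165]
 [ 0.278 -0.645  0.198]
 [ 0.236 -0.548  0.198]] [[342. 458.]
 [348. 465.]
 [306. 412.]
 [343. 436.]
 [302. 386.]]
```

View pics/g3.png

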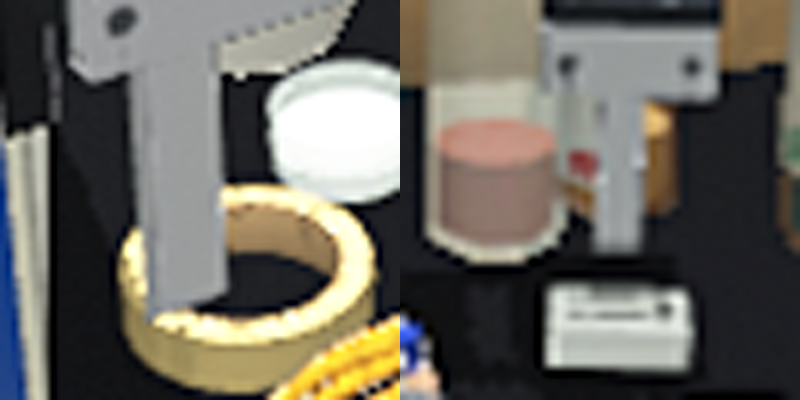

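Both pictures put the real fingertips several centimetres above the reported TCP, while x and y agree. I'll open and find the table by touch in small steps, since the open fingers straddle the insert.

Request:
drive_tool --moves '[{"twist": [0,0,0],"dp": [0,0,0],"fingers": -1},{"twist": [0,0,0],"dp": [0,0,0],"fingers": -1},{"twist": [0,0,0],"dp": [0,0,0],"fingers": -1},{"twist": [0,0,0],"dp": [0,0,0],"fingers": -1},{"twist": [0,0,0],"dp": [0,0,0],"fingers": -1},{"twist": [0,0,0],"dp": [0,0,0],"fingers": -1},{"twist": [0,0,0],"dp": [0,0,0],"fingers": -1},{"twist": [0,0,0],"dp": [0,0,0],"fingers": -1},{"twist": [0,0,0],"dp": [0,0,0],"fingers": -1},{"twist": [0,0,0],"dp": [0,0,0.01],"fingers": -1},{"twist": [0,0,0],"dp": [0,0,0.01],"fingers": -1},{"twist": [0,0,0],"dp": [0,0,0],"fingers": -1}]'

```text
time: 6.5
tool_pos: [0.5728, 0.0302, -0.0102]
tool_rot: [-0.0, 0.993, -0.114, -0.002]
ft_force: [0.3, 0.4, 0.4]
opening: 0.996
gripper_force: 0.0
```

```bash
cat > tip.py <<'E'
# estimate near-finger tip height by differencing: print grey column profile under the finger in the side view
from h import *; from cell import *
im=capture("side").astype(int); cv2.imwrite("pics/now.png",im[:,:,::-1].astype(np.uint8))
for c in (294,297,300): print(c,im[170:205,c].mean(1).round().astype(int).tolist())
E
python3 tip.py
```

```text
294 [132, 133, 126, 117, 132, 135, 149, 152, 135, 138, 139, 129, 142, 150, 146, 136, 144, 158, 158, 190, 167, 130, 148, 190, 193, 170, 19, 11, 19, 18, 18, 19, 16, 21, 23]
297 [154, 155, 155, 155, 155, 154, 155, 155, 155, 156, 156, 156, 156, 156, 155, 156, 154, 154, 153, 153, 147, 130, 151, 190, 193, 172, 42, 8, 16, 17, 18, 18, 17, 21, 26]
300 [160, 103, 106, 110, 111, 98, 66, 58, 56, 46, 37, 33, 21, 11, 0, 46, 136, 198, 206, 163, 226, 211, 184, 185, 191, 173, 61, 6, 16, 17, 18, 17, 14, 12, 78]
```

```bash
python3 - <<'E'
from h import *
for y in(-.017,-.023,-.029):
  for r in (190.5,191):
    o,d=ray("side",(297,r)); print(y,r,(o+d*(y-o[1])/d[1]).round(4))
E
```

```text
-0.017 190.5 [ 0.5661 -0.017   0.0329]
-0.017 191 [ 0.5662 -0.017   0.0311]
-0.023 190.5 [ 0.5645 -0.023   0.0359]
-0.023 191 [ 0.5646 -0.023   0.0341]
-0.029 190.5 [ 0.5629 -0.029   0.0389]
-0.029 191 [ 0.563  -0.029   0.0371]
```

Request:
drive_tool --moves '[{"twist": [0,0,0],"dp": [0,0,0.01],"fingers": -1},{"twist": [0,0,0],"dp": [0.002,0,0.01],"fingers": -1},{"twist": [0,0,0],"dp": [0,0,0.002],"fingers": -1},{"twist": [0,0,0],"dp": [0,0,0],"fingers": -1},{"twist": [0,0,0],"dp": [0,0,0],"fingers": -1}]'

```text
time: 7.05
tool_pos: [0.5769, 0.0295, -0.0298]
tool_rot: [-0.0, 0.993, -0.114, 0.0]
ft_force: [0.1, 0.3, -0.6]
opening: 1.001
gripper_force: 0.0
```

```bash
python3 go.py .5755 .03 -.03 -.23; python3 tip.py
```

```text
t 7.05 pos [ 0.5769  0.0295 -0.0298] psi -0.229 tilt [ 1.e-04 -0.e+00 -1.e+00] q [-0.15  0.34  1.85  0.    0.96  1.65] open 1.001 F [ 0.1  0.3 -0.6] 0.0
dp tool now mm [-1.5 -0.2  0.2] dp in target frame [-1.5 -0.2  0.2] twist shares [-0.   -0.    0.01]
294 [155, 155, 157, 152, 124, 80, 94, 103, 67, 71, 74, 76, 70, 76, 86, 95, 115, 169, 198, 176, 200, 179, 162, 177, 198, 165, 101, 69, 10, 15, 16, 16, 17, 13, 14]
297 [154, 154, 155, 152, 147, 156, 155, 155, 155, 156, 155, 155, 155, 155, 153, 155, 154, 154, 153, 153, 154, 154, 152, 153, 154, 155, 147, 107, 2, 12, 18, 18, 18, 16, 14]
300 [154, 155, 155, 153, 144, 144, 147, 150, 148, 134, 136, 134, 128, 124, 122, 132, 155, 150, 158, 169, 192, 184, 185, 202, 175, 162, 84, 52, 9, 16, 18, 19, 16, 5, 72]
```

Request:
drive_tool --moves '[{"twist": [0,0,0],"dp": [-0.0015,0,0.002],"fingers": -1},{"twist": [0,0,0],"dp": [0,0,0.002],"fingers": -1},{"twist": [0,0,0],"dp": [0,0,0.002],"fingers": -1},{"twist": [0,0,0],"dp": [0,0,0.002],"fingers": -1},{"twist": [0,0,0],"dp": [0,0,0.002],"fingers": -1},{"twist": [0,0,0],"dp": [0,0,0],"fingers": -1}]'

```text
time: 7.7
tool_pos: [0.5754, 0.0299, -0.0395]
tool_rot: [0.0, 0.993, -0.114, -0.0]
ft_force: [-0.8, -0.0, 4.3]
opening: 1.001
gripper_force: 1.9
```

Request:
drive_tool --moves '[{"twist": [0,0,0],"dp": [0,0,0.0015],"fingers": -1},{"twist": [0,0,0],"dp": [0,0,0],"fingers": -1}]'

```text
time: 7.9
tool_pos: [0.5754, 0.0298, -0.0396]
tool_rot: [0.0, 0.993, -0.114, -0.001]
ft_force: [-6.7, -0.2, 15.1]
opening: 1.001
gripper_force: 7.2
```

Request:
drive_tool --moves '[{"twist": [0,0,0],"dp": [0,0,0.0015],"fingers": -1},{"twist": [0,0,0],"dp": [0,0,0],"fingers": -1}]'

```text
time: 8.1
tool_pos: [0.5754, 0.0298, -0.0397]
tool_rot: [0.0, 0.993, -0.114, -0.001]
ft_force: [-11.4, 0.0, 24.3]
opening: 1.003
gripper_force: 12.4
```

Touch puts the tips on the table at reported z = -0.0395, so true tip height = reported + 39.5 mm. I'll rise to tip 13 mm and close.

Request:
drive_tool --moves '[{"twist": [0,0,0],"dp": [0,0,-0.01],"fingers": -1},{"twist": [0,0,0],"dp": [0,0,-0.0062],"fingers": -1},{"twist": [0,0,0],"dp": [0,0,0],"fingers": -1},{"twist": [0,0,0],"dp": [0,0,0],"fingers": -1},{"twist": [0,0,0],"dp": [0,0,0],"fingers": -1}]'

```text
time: 8.6
tool_pos: [0.5748, 0.0299, -0.0273]
tool_rot: [-0.0, 0.993, -0.114, -0.001]
ft_force: [-0.0, -0.0, -0.2]
opening: 1.002
gripper_force: 0.0
```

```bash
python3 go.py .5765 .03 -.0265 -.23
```

```text
t 8.6 pos [ 0.5748  0.0299 -0.0273] psi -0.229 tilt [-1.e-03  1.e-04 -1.e+00] q [-0.14  0.33  1.85  0.    0.97  1.66] open 1.002 F [-0.  -0.  -0.2] 0.0
dp tool now mm [ 1.7 -0.5 -0.8] dp in target frame [ 1.7 -0.5 -0.8] twist shares [0.   0.01 0.01]
```

Request:
drive_tool --moves '[{"twist": [0,0,0],"dp": [0.001,0,-0.0008],"fingers": 1},{"twist": [0,0,0],"dp": [0,0,0],"fingers": 1},{"twist": [0,0,0],"dp": [0,0,0],"fingers": 1},{"twist": [0,0,0],"dp": [0,0,0],"fingers": 1},{"twist": [0,0,0],"dp": [0,0,0],"fingers": 1},{"twist": [0,0,0],"dp": [0,0,0],"fingers": 1},{"twist": [0,0,0],"dp": [0,0,0],"fingers": 1},{"twist": [0,0,0],"dp": [0,0,0],"fingers": 1},{"twist": [0,0,0],"dp": [0,0,0],"fingers": 1},{"twist": [0,0,0],"dp": [0,0,0],"fingers": 1}]'

```text
time: 9.6
tool_pos: [0.5763, 0.0297, -0.0258]
tool_rot: [-0.0, 0.993, -0.114, 0.0]
ft_force: [0.3, 0.9, -0.3]
opening: 0.416
gripper_force: 30.0
```

```bash
python3 go.py .5755 .03 -.0265 -.23
```

```text
t 9.6 pos [ 0.5763  0.0297 -0.0258] psi -0.229 tilt [ 1.e-04 -1.e-04 -1.e+00] q [-0.14  0.33  1.85  0.    0.97  1.65] open 0.416 F [ 0.3  0.9 -0.3] 29.999965131282806
dp tool now mm [-0.8 -0.1  0.7] dp in target frame [-0.8 -0.1  0.7] twist shares [-0.   -0.    0.01]
```

Grip is good: opening 0.416 ≈ 39 mm, 30 N. Lifting, and carrying it over the body.

Request:
drive_tool --moves '[{"twist": [0,0,0],"dp": [0,0,-0.02],"fingers": 1},{"twist": [0,0,0],"dp": [0,0,-0.04],"fingers": 1},{"twist": [0,0,0],"dp": [0,0,-0.04],"fingers": 1},{"twist": [0,0,0],"dp": [0,0,-0.04],"fingers": 1},{"twist": [0,0,0],"dp": [0,0,-0.04],"fingers": 1},{"twist": [0,0,0],"dp": [0,0,-0.02],"fingers": 1},{"twist": [0,0,0],"dp": [0,0,0],"fingers": 1}]'

```text
time: 10.3
tool_pos: [0.5786, 0.0293, 0.1781]
tool_rot: [0.0, 0.993, -0.114, 0.004]
ft_force: [0.6, 0.4, -0.1]
opening: 0.424
gripper_force: 30.0
```

Request:
drive_tool --moves '[{"twist": [0,0,0],"dp": [0.0028,0.02,0],"fingers": 1},{"twist": [0,0,0],"dp": [0.0056,0.0395,0],"fingers": 1},{"twist": [0,0,0],"dp": [0.0056,0.0395,0],"fingers": 1},{"twist": [0,0,0],"dp": [0.0056,0.0395,0],"fingers": 1},{"twist": [0,0,0],"dp": [0.0056,0.0395,0],"fingers": 1},{"twist": [0,0,0],"dp": [0.0056,0.0395,0],"fingers": 1},{"twist": [0,0,0],"dp": [0.0056,0.0395,0],"fingers": 1},{"twist": [0,0,0],"dp": [0.0056,0.0395,0],"fingers": 1},{"twist": [0,0,0],"dp": [0.0056,0.0395,0],"fingers": 1},{"twist": [0,0,0],"dp": [0.0056,0.0395,0],"fingers": 1},{"twist": [0,0,0],"dp": [0.0028,0.02,0],"fingers": 1}]'

```text
time: 11.4
tool_pos: [0.5393, -0.3703, 0.1713]
tool_rot: [-0.001, 0.993, -0.116, -0.002]
ft_force: [0.5, 0.4, -1.5]
opening: 0.416
gripper_force: 30.0
```

Request:
drive_tool --moves '[{"twist": [0,0,-1],"dp": [0,0,0],"fingers": 1},{"twist": [0,0,-1],"dp": [0,0,0],"fingers": 1},{"twist": [0,0,-1],"dp": [0,0,0],"fingers": 1},{"twist": [0,0,-1],"dp": [0,0,0],"fingers": 1},{"twist": [0,0,-1],"dp": [0,0,0],"fingers": 1},{"twist": [0,0,-1],"dp": [0,0,0],"fingers": 1},{"twist": [0,0,-1],"dp": [0,0,0],"fingers": 1},{"twist": [0,0,-1],"dp": [0,0,0],"fingers": 1},{"twist": [0,0,-1],"dp": [0,0,0],"fingers": 1},{"twist": [0,0,-1],"dp": [0,0,0],"fingers": 1},{"twist": [0,0,-1],"dp": [0,0,0],"fingers": 1},{"twist": [0,0,-1],"dp": [0,0,0],"fingers": 1}]'

```text
time: 12.6
tool_pos: [0.5405, -0.3669, 0.1721]
tool_rot: [-0.001, 0.933, 0.359, -0.001]
ft_force: [0.4, -0.5, -0.4]
opening: 0.423
gripper_force: 30.0
```

Request:
drive_tool --moves '[{"twist": [0,0,-1],"dp": [0,0,0],"fingers": 1},{"twist": [0,0,-1],"dp": [0,0,0],"fingers": 1},{"twist": [0,0,-1],"dp": [0,0,0],"fingers": 1},{"twist": [0,0,-1],"dp": [0,0,0],"fingers": 1},{"twist": [0,0,-1],"dp": [0,0,0],"fingers": 1},{"twist": [0,0,-1],"dp": [0,0,0],"fingers": 1},{"twist": [0,0,-1],"dp": [0,0,0],"fingers": 1},{"twist": [0,0,-1],"dp": [0,0,0],"fingers": 1},{"twist": [0,0,-1],"dp": [0,0,0],"fingers": 1},{"twist": [0,0,-1],"dp": [0,0,0],"fingers": 1},{"twist": [0,0,-0.4],"dp": [0,0,0],"fingers": 1},{"twist": [0,0,0],"dp": [0,0,0],"fingers": 1}]'

```text
time: 13.8
tool_pos: [0.5405, -0.367, 0.1723]
tool_rot: [-0.001, 0.71, 0.704, 0.0]
ft_force: [-0.1, -0.1, -2.6]
opening: 0.422
gripper_force: 30.0
```

```bash
python3 go.py .5412 -.3667 -.0138 1.56; python3 - <<'E'
# refine the body pose: edges of outline + pocket in top0
from h import *
g=cv2.imread("pics/top0.png")[140:195,310:370].min(2)
G=cv2.resize(g,None,fx=8,fy=8,interpolation=cv2.INTER_CUBIC)
for th in(110,140,170):
    m=(G>th).astype(np.uint8); cs,h=cv2.findContours(m,2,1)
    i=max(range(len(cs)),key=lambda k:cv2.contourArea(cs[k]))
    inner=[cs[k] for k in range(len(cs)) if h[0][k][3]==i]
    for c,n in((cs[i],"outer"),(max(inner,key=cv2.contourArea),"pocket")):
        bx=cv2.boxPoints(cv2.minAreaRect(c))/8+[310-.44,140-.44]
        w=np.array([atz("top",u,.024)[:2] for u in bx]);e=np.roll(w,-1,0)-w
        print(th,n,w.mean(0).round(4),np.linalg.norm(e,axis=1)[:2].round(4),np.arctan2(e[:2,1],e[:2,0]).round(3))
E
```

```text
t 13.8 pos [ 0.5405 -0.367   0.1723] psi 1.563 tilt [ 0.0021 -0.002  -1.    ] q [-0.77  0.25  1.54  0.    1.35 -0.76] open 0.422 F [-0.1 -0.1 -2.6] 29.99946355819702
dp tool now mm [-1.000e-01  1.000e+00  1.861e+02] dp in target frame [  0.3   0.7 186.1] twist shares [-0.02 -0.03  0.04]
110 outer [ 0.5411 -0.3666] [0.105  0.1423] [-0.044 -1.585]
110 pocket [ 0.5414 -0.3662] [0.0353 0.0578] [-0.047 -1.583]
140 outer [ 0.5412 -0.3666] [0.1026 0.1401] [-0.041 -1.582]
140 pocket [ 0.5412 -0.3662] [0.038  0.0596] [-0.044 -1.581]
170 outer [ 0.5413 -0.3668] [0.1003 0.1382] [-0.042 -1.582]
170 pocket [ 0.5412 -0.3664] [0.0402 0.0618] [-0.044 -1.581]
```

Request:
drive_tool --moves '[{"twist": [0,0,0],"dp": [0,0.0007,0.04],"fingers": 1},{"twist": [0,0,0],"dp": [0,0,0.04],"fingers": 1},{"twist": [0,0,0],"dp": [0,0,0.04],"fingers": 1},{"twist": [0,0,0],"dp": [0,0,0.03],"fingers": 1},{"twist": [0,0,0],"dp": [0,0,0.015],"fingers": 1},{"twist": [0,0,0],"dp": [0,0,0],"fingers": 1},{"twist": [0,0,0],"dp": [0,0,0],"fingers": 1},{"twist": [0,0,0],"dp": [0,0,0],"fingers": 1}]'

```text
time: 14.6
tool_pos: [0.5431, -0.3695, 0.0116]
tool_rot: [0.002, 0.71, 0.704, 0.0]
ft_force: [-1.3, -1.1, -0.9]
opening: 0.421
gripper_force: 30.0
```

```bash
python3 go.py .5412 -.3666 -.0138 1.56;  python3 - <<'E'
from cell import *; import cv2
im=capture("side"); cv2.imwrite("pics/p1.png",cv2.resize(im[220:290,285:360,::-1],(640,597),interpolation=cv2.INTER_CUBIC))
E
```

```text
t 14.6 pos [ 0.5431 -0.3695  0.0116] psi 1.563 tilt [-0.0027  0.0029 -1.    ] q [-0.77  0.43  1.63  0.    1.08 -0.76] open 0.421 F [-1.3 -1.1 -0.9] 29.999787211418152
dp tool now mm [ 2.9 -2.  25.4] dp in target frame [ 2.8 -1.9 25.4] twist shares [0.04 0.03 0.03]
```

View pics/p1.png

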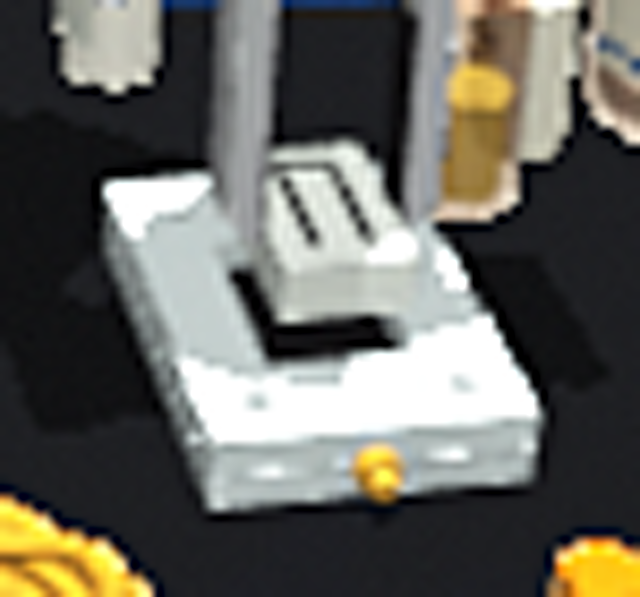

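Side view: the insert is held level just above the pocket, with its front bottom corners at about (275,322) and (405,310) and the pocket's front rim at (268,360)–(400,340). I'll compare with model projections and let the arm settle.

Request:
drive_tool --moves '[{"twist": [0,0,0],"dp": [0,0,0],"fingers": 1},{"twist": [0,0,0],"dp": [0,0,0],"fingers": 1}]'

```text
time: 14.85
tool_pos: [0.5421, -0.3687, 0.0102]
tool_rot: [0.001, 0.71, 0.704, 0.0]
ft_force: [0.2, -0.6, -0.4]
opening: 0.42
gripper_force: 30.0
```

```bash
python3 go.py .5412 -.3666 -.0138 1.56;  python3 - <<'E'
from h import *
f=lambda q,M:((proj("side",world(q,M))-[284.5,219.5])*8.53).round().tolist()
for q,b in(([.5431,-.3695,1.563],.0374),([.541,-.367,1.563],.0374)):
    print([f(q,[[-.03,-.02*s,z]])[0] for z in(b,b+.02) for s in(-1,1)],"back",f(q,[[.03,.02,b+.02],[.03,-.02,b+.02]]))
q=[.5412,-.3666,1.56]
print("pocket",f(q,[[x,y,.024] for x in(-.032,.032) for y in(.022,-.022)]),"body front",f(q,[[-.065,y,.024] for y in(.047,-.047)]),"back",f(q,[[.065,.047,.024]]))
E
```

```text
t 14.85 pos [ 0.5421 -0.3687  0.0102] psi 1.563 tilt [-0.0011  0.0012 -1.    ] q [-0.77  0.43  1.63  0.    1.08 -0.76] open 0.42 F [ 0.2 -0.6 -0.4] 29.999735355377197
dp tool now mm [ 2.1 -1.  24. ] dp in target frame [ 2.1 -1.  24. ] twist shares [0.02 0.01 0.03]
[[281.0, 326.0], [416.0, 314.0], [286.0, 267.0], [422.0, 256.0]] back [[229.0, 153.0], [359.0, 142.0]]
[[271.0, 321.0], [407.0, 309.0], [276.0, 263.0], [412.0, 251.0]] back [[220.0, 149.0], [349.0, 138.0]]
pocket [[264.0, 363.0], [412.0, 350.0], [206.0, 238.0], [346.0, 226.0]] body front [[208.0, 442.0], [534.0, 412.0]] back [[101.0, 185.0]]
```

Request:
drive_tool --moves '[{"twist": [0,0,0],"dp": [0,0,0],"fingers": 1},{"twist": [0,0,0],"dp": [0,0,0],"fingers": 1},{"twist": [0,0,0],"dp": [0,0,0],"fingers": 1},{"twist": [0,0,0],"dp": [0,0,0],"fingers": 1},{"twist": [0,0,0],"dp": [0,0,0],"fingers": 1}]'

```text
time: 15.35
tool_pos: [0.5416, -0.3682, 0.0091]
tool_rot: [-0.0, 0.71, 0.704, 0.0]
ft_force: [0.4, -0.8, -0.8]
opening: 0.423
gripper_force: 30.0
```

```bash
python3 go.py .5412 -.3663 -.0138 1.56
```

```text
t 15.35 pos [ 0.5416 -0.3682  0.0091] psi 1.563 tilt [ 1.e-04 -1.e-04 -1.e+00] q [-0.77  0.43  1.63  0.    1.08 -0.76] open 0.423 F [ 0.4 -0.8 -0.8] 29.999771118164062
dp tool now mm [ 1.9 -0.4 22.9] dp in target frame [ 1.9 -0.4 22.9] twist shares [-0.   -0.    0.03]
```

Correct by 1.8 mm in tool x, and lower in small steps.

Request:
drive_tool --moves '[{"twist": [0,0,0],"dp": [0.0018,-0.0004,0.003],"fingers": 1},{"twist": [0,0,0],"dp": [0,0,0.003],"fingers": 1},{"twist": [0,0,0],"dp": [0,0,0.003],"fingers": 1},{"twist": [0,0,0],"dp": [0,0,0],"fingers": 1},{"twist": [0,0,0],"dp": [0,0,0],"fingers": 1},{"twist": [0,0,0],"dp": [0,0,0],"fingers": 1},{"twist": [0,0,0],"dp": [0,0,0],"fingers": 1}]'

```text
time: 16.05
tool_pos: [0.5414, -0.3666, 0.0003]
tool_rot: [0.0, 0.71, 0.704, 0.0]
ft_force: [0.2, 0.5, -0.6]
opening: 0.421
gripper_force: 30.0
```

Request:
drive_tool --moves '[{"twist": [0,0,0],"dp": [0,0,0.002],"fingers": 1},{"twist": [0,0,0],"dp": [0,0,0.002],"fingers": 1},{"twist": [0,0,0],"dp": [0,0,0.002],"fingers": 1},{"twist": [0,0,0],"dp": [0,0,0],"fingers": 1},{"twist": [0,0,0],"dp": [0,0,0],"fingers": 1}]'

```text
time: 16.55
tool_pos: [0.5412, -0.3664, -0.006]
tool_rot: [-0.0, 0.71, 0.704, -0.0]
ft_force: [-0.4, 0.2, -2.0]
opening: 0.419
gripper_force: 30.0
```

```bash
python3 go.py .5412 -.3663 -.0138 1.56
```

```text
t 16.55 pos [ 0.5412 -0.3664 -0.006 ] psi 1.563 tilt [ 2.e-04 -2.e-04 -1.e+00] q [-0.77  0.45  1.64 -0.    1.06 -0.76] open 0.419 F [-0.4  0.2 -2. ] 29.99978005886078
dp tool now mm [ 0.1 -0.   7.8] dp in target frame [ 0.1 -0.   7.8] twist shares [-0.   -0.    0.04]
```

Request:
drive_tool --moves '[{"twist": [0,0,0],"dp": [0,0,0.002],"fingers": 1},{"twist": [0,0,0],"dp": [0,0,0.002],"fingers": 1},{"twist": [0,0,0],"dp": [0,0,0.002],"fingers": 1},{"twist": [0,0,0],"dp": [0,0,0],"fingers": 1},{"twist": [0,0,0],"dp": [0,0,0],"fingers": 1}]'

```text
time: 17.05
tool_pos: [0.5412, -0.3664, -0.0119]
tool_rot: [-0.0, 0.71, 0.704, 0.0]
ft_force: [-0.8, 0.6, -0.1]
opening: 0.416
gripper_force: 30.0
```

Request:
drive_tool --moves '[{"twist": [0,0,0],"dp": [0,0,0.001],"fingers": 1},{"twist": [0,0,0],"dp": [0,0,0.0005],"fingers": 1},{"twist": [0,0,0],"dp": [0,0,0],"fingers": 1},{"twist": [0,0,0],"dp": [0,0,0],"fingers": 1}]'

```text
time: 17.45
tool_pos: [0.5412, -0.3664, -0.0134]
tool_rot: [-0.0, 0.71, 0.704, 0.0]
ft_force: [-0.9, -0.2, -0.9]
opening: 0.421
gripper_force: 30.0
```

Request:
drive_tool --moves '[{"twist": [0,0,0],"dp": [0,0,0.0005],"fingers": 1},{"twist": [0,0,0],"dp": [0,0,0],"fingers": 1},{"twist": [0,0,0],"dp": [0,0,0],"fingers": -1},{"twist": [0,0,0],"dp": [0,0,0],"fingers": -1},{"twist": [0,0,0],"dp": [0,0,0],"fingers": -1},{"twist": [0,0,0],"dp": [0,0,0],"fingers": -1},{"twist": [0,0,0],"dp": [0,0,0],"fingers": -1},{"twist": [0,0,0],"dp": [0,0,0],"fingers": -1},{"twist": [0,0,0],"dp": [0,0,0],"fingers": -1}]'

```text
time: 18.35
tool_pos: [0.5412, -0.3664, -0.0139]
tool_rot: [-0.0, 0.71, 0.704, -0.0]
ft_force: [-0.1, -0.3, -0.5]
opening: 0.971
gripper_force: 0.0
```

Request:
drive_tool --moves '[{"twist": [0,0,0],"dp": [0,0,-0.02],"fingers": -1},{"twist": [0,0,0],"dp": [0,0,-0.04],"fingers": -1},{"twist": [0,0,0],"dp": [0,0,-0.04],"fingers": -1},{"twist": [0,0,0],"dp": [0,0,-0.04],"fingers": -1},{"twist": [0,0,0],"dp": [0,0,-0.04],"fingers": -1},{"twist": [0,0,0],"dp": [0,0,0],"fingers": -1},{"twist": [0,0,0],"dp": [0,0,0],"fingers": -1}]'

```text
time: 19.05
tool_pos: [0.5417, -0.3668, 0.1673]
tool_rot: [0.001, 0.71, 0.704, 0.0]
ft_force: [-0.3, 0.1, -0.3]
opening: 1.001
gripper_force: 0.0
```

```bash
python3 go.py .5841 -.119 .15 -.107;  python3 - <<'E'
from h import *
from cell import *
im=capture("side")[220:290,285:360,::-1]; a=cv2.resize(im,(400,373),interpolation=cv2.INTER_CUBIC)
t=capture("top"); cv2.imwrite("pics/top1.png",t[:,:,::-1])
b=cv2.resize(t[143:193,310:364,::-1],(400,373),interpolation=cv2.INTER_CUBIC)
cv2.imwrite("pics/p2.png",np.hstack([a,b]))
q=[.5412,-.3666,1.56]
M=[[x,y,.032] for x in(-.03,.03) for y in(.02,-.02)]
print(((proj("side",world(q,M))-[284.5,219.5])*5.33).round().tolist(), ((proj("top",world(q,M))-[309.5,142.5])*7.4).round().tolist())
E
```

```text
t 19.05 pos [ 0.5417 -0.3668  0.1673] psi 1.563 tilt [-0.0015  0.0016 -1.    ] q [-0.77  0.25  1.55  0.    1.34 -0.76] open 1.001 F [-0.3  0.1 -0.3] 0.0
dp tool now mm [248.2  40.4  16.9] dp in target frame [  15.7 -251.    17.3] twist shares [ 0.03 -0.   20.87]
[[169.0, 210.0], [253.0, 202.0], [135.0, 137.0], [215.0, 130.0]] [[285.0, 232.0], [285.0, 149.0], [157.0, 226.0], [158.0, 143.0]]
```

View pics/p2.png

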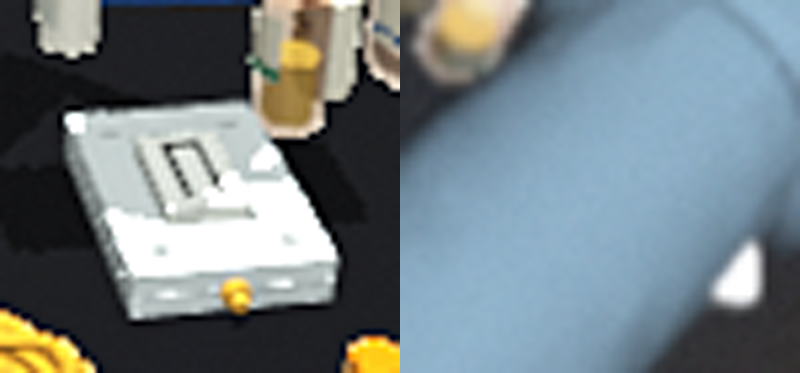

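The insert sits flat in the pocket: its corners are near (138,140), (225,135), (172,215) and (253,213), as predicted. The arm hides the top view. Now the cover: refine its pose while turning.

Request:
drive_tool --moves '[{"twist": [0,0,1],"dp": [0,0,0],"fingers": -1},{"twist": [0,0,1],"dp": [0,0,0],"fingers": -1},{"twist": [0,0,1],"dp": [0,0,0],"fingers": -1},{"twist": [0,0,1],"dp": [0,0,0],"fingers": -1},{"twist": [0,0,1],"dp": [0,0,0],"fingers": -1},{"twist": [0,0,1],"dp": [0,0,0],"fingers": -1},{"twist": [0,0,1],"dp": [0,0,0],"fingers": -1},{"twist": [0,0,1],"dp": [0,0,0],"fingers": -1},{"twist": [0,0,1],"dp": [0,0,0],"fingers": -1},{"twist": [0,0,1],"dp": [0,0,0],"fingers": -1},{"twist": [0,0,1],"dp": [0,0,0],"fingers": -1},{"twist": [0,0,1],"dp": [0,0,0],"fingers": -1}]'

```text
time: 20.35
tool_pos: [0.5402, -0.3655, 0.1634]
tool_rot: [-0.002, 0.955, 0.295, -0.001]
ft_force: [0.3, -0.8, -0.5]
opening: 1.001
gripper_force: 0.0
```

Request:
drive_tool --moves '[{"twist": [0,0,1],"dp": [0,0,0],"fingers": -1},{"twist": [0,0,1],"dp": [0,0,0],"fingers": -1},{"twist": [0,0,1],"dp": [0,0,0],"fingers": -1},{"twist": [0,0,1],"dp": [0,0,0],"fingers": -1},{"twist": [0,0,1],"dp": [0,0,0],"fingers": -1},{"twist": [0,0,1],"dp": [0,0,0],"fingers": -1},{"twist": [0,0,1],"dp": [0,0,0],"fingers": -1},{"twist": [0,0,1],"dp": [0,0,0],"fingers": -1},{"twist": [0,0,0.87],"dp": [0,0,0],"fingers": -1}]'

```text
time: 21.25
tool_pos: [0.5402, -0.3655, 0.1634]
tool_rot: [-0.001, 0.998, -0.055, -0.002]
ft_force: [-0.1, 0.5, -0.4]
opening: 1.001
gripper_force: 0.0
```

```bash
python3 go.py .5841 -.119 .15 -.107;  python3 - <<'E'
from h import *
im=cv2.imread("pics/top0.png")[132:180,248:288].astype(int)
g=np.clip(im[:,:,0]-im[:,:,2]//2,0,255).astype(np.uint8) ; g=np.where(im.min(2)>90,200,im[:,:,0]).astype(np.uint8)
G=cv2.resize(g,None,fx=8,fy=8,interpolation=cv2.INTER_CUBIC)
for th in(100,130):
    m=(G>th).astype(np.uint8);c=max(cv2.findContours(m,0,1)[0],key=cv2.contourArea)
    bx=cv2.boxPoints(cv2.minAreaRect(c))/8+[248-.44,132-.44]
    w=np.array([atz("top",u,.008)[:2] for u in bx]);e=np.roll(w,-1,0)-w
    print(th,w.mean(0).round(4),np.linalg.norm(e,axis=1)[:2].round(4),np.arctan2(e[:2,1],e[:2,0]).round(3))
# holes: intensity-weighted dark centroids
from scipy.ndimage import center_of_mass
R=np.array([[.048,.03,.008],[-.048,.03,.008],[-.048,-.03,.008],[.048,-.03,.008]])
B=cv2.imread("pics/top0.png")[:,:,0].astype(float)
q=np.array([.5841,-.119,-.107])
for k in range(3):
    U=[]
    for u in proj("top",world(q,R)):
        x,y=np.round(u).astype(int); p=B[y-3:y+4,x-3:x+4]; wt=np.clip(np.percentile(p,60)-p,0,None)
        cy,cx=center_of_mass(wt); U.append((x-3+cx,y-3+cy))
    q,r=fit([("top",R,U)],q)
print(q,r)
E
```

```text
t 21.25 pos [ 0.5402 -0.3655  0.1634] psi -0.11 tilt [-0.0035 -0.0028 -1.    ] q [-0.77  0.26  1.55  0.    1.34  0.91] open 1.001 F [-0.1  0.5 -0.4] 0.0
dp tool now mm [  16.6 -249.8   14. ] dp in target frame [  17.3 -249.7   13.4] twist shares [-0.03  0.04 -0.04]
100 [ 0.5841 -0.1187] [0.127  0.0902] [-0.107 -1.68 ]
130 [ 0.584  -0.1187] [0.1238 0.0878] [-0.109 -1.681]
[ 0.58471036 -0.11916442 -0.09603443] [[0.4, 0.6], [0.6, 0.3], [0.5, 0.6], [0.5, 0.4]]
```

Request:
drive_tool --moves '[{"twist": [0,0,0],"dp": [0.0012,-0.018,0],"fingers": -1},{"twist": [0,0,0],"dp": [0.0024,-0.0357,0],"fingers": -1},{"twist": [0,0,0],"dp": [0.0024,-0.0357,0],"fingers": -1},{"twist": [0,0,0],"dp": [0.0024,-0.0357,0],"fingers": -1},{"twist": [0,0,0],"dp": [0.0024,-0.0357,0],"fingers": -1},{"twist": [0,0,0],"dp": [0.0024,-0.0357,0],"fingers": -1},{"twist": [0,0,0],"dp": [0.0024,-0.0357,0],"fingers": -1},{"twist": [0,0,0],"dp": [0.0012,-0.018,0],"fingers": -1},{"twist": [0,0,0],"dp": [0,0,0],"fingers": -1},{"twist": [0,0,0],"dp": [0,0,0],"fingers": -1},{"twist": [0,0,0],"dp": [0,0,0],"fingers": -1}]'

```text
time: 22.35
tool_pos: [0.5844, -0.1207, 0.1659]
tool_rot: [0.0, 0.999, -0.054, -0.0]
ft_force: [0.8, -0.3, -0.1]
opening: 1.002
gripper_force: 0.0
```

```bash
python3 go.py .5842 -.119 -.0265 -.108
```

```text
t 22.35 pos [ 0.5844 -0.1207  0.1659] psi -0.108 tilt [-4.e-04  2.e-04 -1.e+00] q [-0.39  0.12  1.7  -0.    1.32  1.29] open 1.002 F [ 0.8 -0.3 -0.1] 0.0
dp tool now mm [ -0.3  -1.7 192.4] dp in target frame [ -0.4  -1.6 192.4] twist shares [0.   0.01 0.  ]
```

Request:
drive_tool --moves '[{"twist": [0,0,0],"dp": [0,-0.0015,0.04],"fingers": -1},{"twist": [0,0,0],"dp": [0,0,0.04],"fingers": -1},{"twist": [0,0,0],"dp": [0,0,0.04],"fingers": -1},{"twist": [0,0,0],"dp": [0,0,0.035],"fingers": -1},{"twist": [0,0,0],"dp": [0,0,0.02],"fingers": -1},{"twist": [0,0,0],"dp": [0,0,0.01],"fingers": -1},{"twist": [0,0,0],"dp": [0,0,0],"fingers": -1},{"twist": [0,0,0],"dp": [0,0,0],"fingers": -1},{"twist": [0,0,0],"dp": [0,0,0],"fingers": -1},{"twist": [0,0,0],"dp": [0,0,0],"fingers": -1},{"twist": [0,0,0],"dp": [0,0,0],"fingers": -1},{"twist": [0,0,0],"dp": [0,0,0],"fingers": -1}]'

```text
time: 23.55
tool_pos: [0.5851, -0.118, -0.0183]
tool_rot: [0.0, 0.999, -0.053, 0.0]
ft_force: [0.3, 0.0, -0.3]
opening: 0.999
gripper_force: 0.0
```

```bash
python3 go.py .5842 -.119 -.0265 -.108
```

```text
t 23.55 pos [ 0.5851 -0.118  -0.0183] psi -0.107 tilt [ 8.e-04  2.e-04 -1.e+00] q [-0.39  0.35  1.79  0.    0.99  1.29] open 0.999 F [ 0.3  0.  -0.3] 0.0
dp tool now mm [-0.8  1.1  8.2] dp in target frame [-0.8  1.1  8.2] twist shares [ 0.   -0.01  0.02]
```

Request:
drive_tool --moves '[{"twist": [0,0,0],"dp": [-0.0008,0.001,0.007],"fingers": -1},{"twist": [0,0,0],"dp": [0,0,0],"fingers": -1},{"twist": [0,0,0],"dp": [0,0,0],"fingers": -1},{"twist": [0,0,0],"dp": [0,0,0],"fingers": -1}]'

```text
time: 23.95
tool_pos: [0.5839, -0.1189, -0.0259]
tool_rot: [-0.0, 0.999, -0.053, -0.0]
ft_force: [0.0, -0.1, 0.3]
opening: 0.999
gripper_force: 0.0
```

Request:
drive_tool --moves '[{"twist": [0,0,0],"dp": [0,0,0],"fingers": 1},{"twist": [0,0,0],"dp": [0,0,0],"fingers": 1},{"twist": [0,0,0],"dp": [0,0,0],"fingers": 1},{"twist": [0,0,0],"dp": [0,0,0],"fingers": 1},{"twist": [0,0,0],"dp": [0,0,0],"fingers": 1},{"twist": [0,0,0],"dp": [0,0,0],"fingers": 1},{"twist": [0,0,0],"dp": [0,0,0],"fingers": 1},{"twist": [0,0,0],"dp": [0,0,0],"fingers": 1},{"twist": [0,0,0],"dp": [0,0,0],"fingers": 1},{"twist": [0,0,0],"dp": [0,0,0],"fingers": 1},{"twist": [0,0,0],"dp": [0,0,0],"fingers": 1},{"twist": [0,0,0],"dp": [0,0,0],"fingers": 1}]'

```text
time: 25.15
tool_pos: [0.5839, -0.1188, -0.0258]
tool_rot: [-0.0, 0.999, -0.053, -0.0]
ft_force: [-0.2, 0.9, 0.3]
opening: 0.276
gripper_force: 30.0
```

```bash
python3 go.py .5842 -.119 -.0265 -.108
```

```text
t 25.15 pos [ 0.5839 -0.1188 -0.0258] psi -0.107 tilt [-1.e-04 -2.e-04 -1.e+00] q [-0.39  0.36  1.8   0.    0.98  1.29] open 0.276 F [-0.2  0.9  0.3] 29.98654693365097
dp tool now mm [0.4 0.2 0.7] dp in target frame [0.4 0.2 0.7] twist shares [-0.    0.    0.01]
```

Grip is good: opening 26 mm, 30 N. Lifting, carrying and turning.

Request:
drive_tool --moves '[{"twist": [0,0,0],"dp": [0,0,-0.01],"fingers": 1},{"twist": [0,0,0],"dp": [0,0,-0.02],"fingers": 1},{"twist": [0,0,0],"dp": [0,0,-0.03],"fingers": 1},{"twist": [0,0,0],"dp": [0,0,-0.03],"fingers": 1},{"twist": [0,0,0],"dp": [0,0,-0.03],"fingers": 1},{"twist": [0,0,0],"dp": [0,0,-0.03],"fingers": 1},{"twist": [0,0,0],"dp": [0,0,-0.02],"fingers": 1},{"twist": [0,0,0],"dp": [0,0,-0.01],"fingers": 1},{"twist": [0,0,0],"dp": [0,0,0],"fingers": 1}]'

```text
time: 26.05
tool_pos: [0.5845, -0.1192, 0.1555]
tool_rot: [0.0, 0.999, -0.053, 0.001]
ft_force: [-0.0, -0.5, -4.0]
opening: 0.275
gripper_force: 30.0
```

Request:
drive_tool --moves '[{"twist": [0,0,0],"dp": [-0.0008,0.0125,0],"fingers": 1},{"twist": [0,0,0],"dp": [-0.0016,0.025,0],"fingers": 1},{"twist": [0,0,0],"dp": [-0.0016,0.025,0],"fingers": 1},{"twist": [0,0,0],"dp": [-0.0016,0.025,0],"fingers": 1},{"twist": [0,0,0],"dp": [-0.0016,0.025,0],"fingers": 1},{"twist": [0,0,0],"dp": [-0.0016,0.025,0],"fingers": 1},{"twist": [0,0,0],"dp": [-0.0016,0.025,0],"fingers": 1},{"twist": [0,0,0],"dp": [-0.0016,0.025,0],"fingers": 1},{"twist": [0,0,0],"dp": [-0.0016,0.025,0],"fingers": 1},{"twist": [0,0,0],"dp": [-0.0016,0.025,0],"fingers": 1},{"twist": [0,0,0],"dp": [-0.0008,0.0125,0],"fingers": 1},{"twist": [0,0,0],"dp": [0,0,0],"fingers": 1}]'

```text
time: 27.25
tool_pos: [0.54, -0.3669, 0.1524]
tool_rot: [-0.001, 0.999, -0.055, -0.001]
ft_force: [1.3, -0.3, -3.8]
opening: 0.273
gripper_force: 30.0
```

Request:
drive_tool --moves '[{"twist": [0,0,-0.5],"dp": [0,0,0],"fingers": 1},{"twist": [0,0,-1],"dp": [0,0,0],"fingers": 1},{"twist": [0,0,-1],"dp": [0,0,0],"fingers": 1},{"twist": [0,0,-1],"dp": [0,0,0],"fingers": 1},{"twist": [0,0,-1],"dp": [0,0,0],"fingers": 1},{"twist": [0,0,-1],"dp": [0,0,0],"fingers": 1},{"twist": [0,0,-1],"dp": [0,0,0],"fingers": 1},{"twist": [0,0,-1],"dp": [0,0,0],"fingers": 1},{"twist": [0,0,-1],"dp": [0,0,0],"fingers": 1},{"twist": [0,0,-1],"dp": [0,0,0],"fingers": 1},{"twist": [0,0,-1],"dp": [0,0,0],"fingers": 1},{"twist": [0,0,-1],"dp": [0,0,0],"fingers": 1}]'

```text
time: 28.45
tool_pos: [0.5413, -0.3641, 0.1533]
tool_rot: [-0.001, 0.918, 0.398, -0.0]
ft_force: [0.3, 0.3, -3.1]
opening: 0.275
gripper_force: 30.0
```

Request:
drive_tool --moves '[{"twist": [0,0,-1],"dp": [0,0,0],"fingers": 1},{"twist": [0,0,-1],"dp": [0,0,0],"fingers": 1},{"twist": [0,0,-1],"dp": [0,0,0],"fingers": 1},{"twist": [0,0,-1],"dp": [0,0,0],"fingers": 1},{"twist": [0,0,-1],"dp": [0,0,0],"fingers": 1},{"twist": [0,0,-1],"dp": [0,0,0],"fingers": 1},{"twist": [0,0,-1],"dp": [0,0,0],"fingers": 1},{"twist": [0,0,-1],"dp": [0,0,0],"fingers": 1},{"twist": [0,0,-0.9],"dp": [0,0,0],"fingers": 1},{"twist": [0,0,-0.44],"dp": [0,0,0],"fingers": 1},{"twist": [0,0,0],"dp": [0,0,0],"fingers": 1},{"twist": [0,0,0],"dp": [0,0,0],"fingers": 1}]'

```text
time: 29.65
tool_pos: [0.5413, -0.3648, 0.1537]
tool_rot: [-0.001, 0.711, 0.703, 0.0]
ft_force: [-0.2, -0.5, -3.3]
opening: 0.274
gripper_force: 30.0
```

```bash
python3 go.py .5412 -.3666 .018 1.56
```

```text
t 29.65 pos [ 0.5413 -0.3648  0.1537] psi 1.56 tilt [ 9.e-04 -6.e-04 -1.e+00] q [-0.77  0.26  1.56  0.    1.32 -0.76] open 0.274 F [-0.2 -0.5 -3.3] 29.98578429222107
dp tool now mm [ -2.   -0.  135.7] dp in target frame [-1.800e+00 -1.000e-01  1.357e+02] twist shares [-0.01 -0.01  0.01]
```

Request:
drive_tool --moves '[{"twist": [0,0,0],"dp": [-0.0019,0,0.01],"fingers": 1},{"twist": [0,0,0],"dp": [0,0,0.02],"fingers": 1},{"twist": [0,0,0],"dp": [0,0,0.025],"fingers": 1},{"twist": [0,0,0],"dp": [0,0,0.025],"fingers": 1},{"twist": [0,0,0],"dp": [0,0,0.02],"fingers": 1},{"twist": [0,0,0],"dp": [0,0,0.01],"fingers": 1},{"twist": [0,0,0],"dp": [0,0,0],"fingers": 1},{"twist": [0,0,0],"dp": [0,0,0],"fingers": 1},{"twist": [0,0,0],"dp": [0,0,0],"fingers": 1},{"twist": [0,0,0],"dp": [0,0,0],"fingers": 1},{"twist": [0,0,0],"dp": [0,0,0],"fingers": 1},{"twist": [0,0,0],"dp": [0,0,0],"fingers": 1}]'

```text
time: 30.85
tool_pos: [0.5415, -0.3678, 0.0446]
tool_rot: [0.0, 0.711, 0.703, 0.0]
ft_force: [0.6, 0.0, -3.4]
opening: 0.275
gripper_force: 30.0
```

```bash
python3 go.py .5412 -.3667 .0185 1.56
```

```text
t 30.85 pos [ 0.5415 -0.3678  0.0446] psi 1.56 tilt [-5.e-04  5.e-04 -1.e+00] q [-0.77  0.38  1.62  0.    1.14 -0.76] open 0.275 F [ 0.6  0.  -3.4] 29.985796809196472
dp tool now mm [ 1.1 -0.3 26.1] dp in target frame [ 1.1 -0.3 26.1] twist shares [0.01 0.01 0.  ]
```

Request:
drive_tool --moves '[{"twist": [0,0,0],"dp": [0.001,-0.0003,0.006],"fingers": 1},{"twist": [0,0,0],"dp": [0,0,0.006],"fingers": 1},{"twist": [0,0,0],"dp": [0,0,0.006],"fingers": 1},{"twist": [0,0,0],"dp": [0,0,0.004],"fingers": 1},{"twist": [0,0,0],"dp": [0,0,0.002],"fingers": 1},{"twist": [0,0,0],"dp": [0,0,0.001],"fingers": 1},{"twist": [0,0,0],"dp": [0,0,0],"fingers": 1},{"twist": [0,0,0],"dp": [0,0,0],"fingers": 1},{"twist": [0,0,0],"dp": [0,0,0],"fingers": 1},{"twist": [0,0,0],"dp": [0,0,0],"fingers": 1},{"twist": [0,0,0],"dp": [0,0,0],"fingers": 1}]'

```text
time: 31.95
tool_pos: [0.5411, -0.3667, 0.0193]
tool_rot: [0.0, 0.711, 0.703, 0.0]
ft_force: [1.4, 0.1, -2.7]
opening: 0.275
gripper_force: 30.0
```

```bash
python3 go.py .5412 -.3667 .0185 1.56; python3 - <<'E'
from h import *
from cell import *
im=capture("side")
cv2.imwrite("pics/f1.png",cv2.resize(im[215:290,280:360,::-1],(640,600),interpolation=cv2.INTER_CUBIC))
f=lambda q,M:((proj("side",world(q,M))-[279.5,214.5])*8).round().tolist()
s=sense()["tool_pos"]; z=s[2]+.0258; q=[s[0],s[1],1.56]
print("cover z",z); C=[(.06,.042),(-.06,.042),(-.06,-.042),(.06,-.042)];H=[(.048,.03),(-.048,.03),(-.048,-.03),(.048,-.03)]
print("cover top corners",f(q,[[a,b,z+.008] for a,b in C]),"bottom front",f(q,[[-.06,.042,z],[-.06,-.042,z]]),"holes",f(q,[[a,b,z+.008] for a,b in H]))
print("body front",f([.5412,-.3666,1.56],[[-.065,b,.024] for b in(.047,-.047)]))
E
```

```text
t 31.95 pos [ 0.5411 -0.3667  0.0193] psi 1.56 tilt [-1.e-04  1.e-04 -1.e+00] q [-0.77  0.41  1.63  0.    1.1  -0.76] open 0.275 F [ 1.4  0.1 -2.7] 29.985868334770203
dp tool now mm [-0.   0.1  0.8] dp in target frame [-0.   0.1  0.8] twist shares [0. 0. 0.]
cover z 0.04504413890664655
cover top corners [[157.0, 146.0], [253.0, 363.0], [528.0, 339.0], [405.0, 127.0]] bottom front [[251.0, 385.0], [526.0, 361.0]] holes [[202.0, 163.0], [281.0, 335.0], [476.0, 318.0], [380.0, 149.0]]
body front [[235.0, 455.0], [541.0, 427.0]]
```

View pics/f1.png

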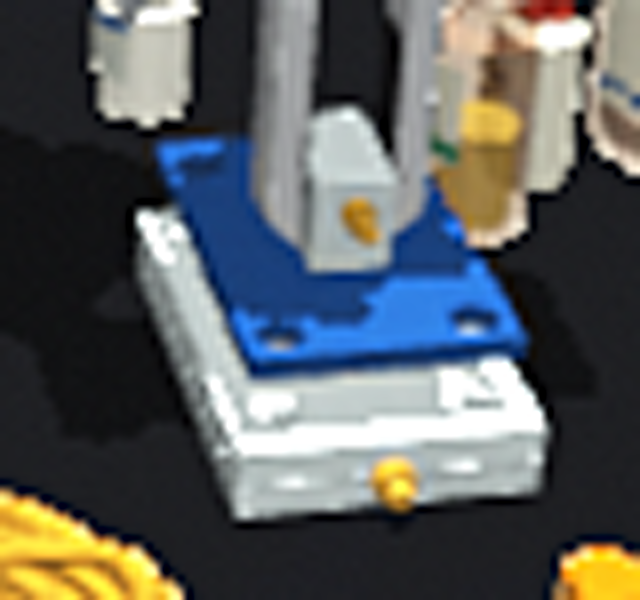

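The cover's front holes are at (281,333) and (474,320), against predictions of (281,335) and (476,318). The body's corners also agree, and the cover hovers level about 13 mm above the insert without touching. Handing in.

```bash
python3 -c "
from cell import *
print(job_done())"
```

```text
the job is handed in; nothing more can be done
None
```

I handed the job in with the insert flat in the pocket and released, and the cover held level about 13 mm above it, holes over the threads to within about 2 mm by the last picture; no verdict came back.

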